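# Run-out check of a bandsaw wheel on the truing stand

## Task

Give the bandsaw wheel its run-out check on the truing stand: turn it by its crank anticlockwise (seen from above) up to 1.5 rad/s, about one turn in 4 seconds, and keep the wheel itself within 0.2 rad/s of that, without a break, for 6 seconds. Then bring it to rest with its red paint mark at the yellow pointer, and let go of the crank so that the wheel is left standing there. The crank drives the heavy wheel through a soft spring in the hub: never wind that spring near its stops (not past 2.1 rad), never run the wheel faster than 2.2 rad/s, do not push on the wheel itself, and leave the other things on the bench alone.

Things in the scene. Friction and masses are not known exactly. Their poses are not given: they have to be found in the camera images.
- stand: Truing stand, bolted down, place and yaw vary: grey round foot (200 mm across) with an upright spindle carrying the wheel, and a bar towards its own +x with a post (215 mm from the spindle, top 125 mm above the bench) for a dial indicator and the yellow pointer. Origin on the bench on the spindle's axis, z up
- axis (a point): Point on the spindle's axis at the height of the wheel's upper face, 91 mm above the bench. The wheel: green, spoked, black rubber tyre, lying flat, 300 mm across, 26 mm thick, nominal mass 4.2 kg, moment of inertia about the axis 0.047 kg m2 (true one 0.7 to 1.3 times that), bearing drag about 0.006 N m plus 0.003 N m per rad/s
- pointer (a point): Tip of the yellow pointer, over the wheel's rim, 143 mm from the axis in the stand's +x direction, 97 mm above the bench
- wheel (a joint): Angle of the wheel on the stand (rad), grows anticlockwise seen from above, counts on past 2 pi, no stops; at 0, 2 pi, 4 pi.. the red mark is at the pointer. Between 0.8 and 5.5 at the start
- mark (a point): Outer part of the red paint mark (60 x 22 mm, radial) on the rim of the wheel: 143 mm from the axis, 93 mm above the bench, turns with the wheel
- crank (a joint): Angle of the crank ahead of the wheel (rad, anticlockwise positive); 0 with the hub spring slack, stops at -2.4 and 2.4. The spring turns the wheel with 0.022 N m per rad of it plus 0.0025 N m per rad/s of its rate: with the crank held still the wheel swings, period about 9 s. At 0 the crank points straight away from the red mark: the knob's direction in the stand's frame is pi + wheel + crank
- knob (a point): Middle of the crank's upright orange knob, a freely revolving sleeve 32 mm across, 116 to 166 mm above the bench; this point is on its axis, 141 mm up, 85 mm from the spindle. Held from above, the gripper need not turn as it goes round, and nothing stands in its way. The arm below it (101 to 115 mm up) lies close over the wheel; crank with knob 0.18 kg
- ear_muffs: Red ear defenders with black headband, about 160 x 150 x 80 mm, loose; leave alone. Origin at the bench between the cups
- tape_measure: Black tape measure with a red disc, 70 x 65 x 36 mm, loose; leave alone. Origin at the centre of its underside
- bit_case: Open black case of driver bits, 150 x 190 x 28 mm, loose; leave alone. Origin at the centre of its underside
- pencil_case: Open black pencil case with coloured pens, 210 x 100 x 25 mm, loose; leave alone. Origin at the centre of its underside
- grease_tin: Blue tin, 72 mm across, 75 mm tall, loose; leave alone. Origin at the centre of its underside
- try_square: Try square with a wooden stock (110 x 30 x 18 mm) and a steel blade (170 mm), loose; leave alone. Origin under the middle of the stock

How it is judged (in metres and radians):
On the way, in this order (a step that is already met when the one before it is completed fails the run):
1. the wheel turns anticlockwise at 1.3 to 1.7 rad/s for 6 s without a break (velocity of joint wheel between 1.3 and 1.7 rad/s), for 6 s.
2. the wheel is brought to rest with the red mark within 20 mm of the pointer (horizontal distance between mark and pointer below 0.02 m and velocity of joint wheel between -0.1 and 0.1 rad/s), for 0.5 s.
At the end, for the whole second after the job is handed in: The wheel stands still (under 0.1 rad/s) with its red mark within 20 mm (0.14 rad) of the yellow pointer, the crank is at rest and let go, after 6 s at 1.3 to 1.7 rad/s (all of step 2 and velocity of joint crank between -0.15 and 0.15 rad/s); the robot touches nothing.
It fails at once if the wheel runs faster than 2.2 rad/s (velocity of joint wheel above 2.2 rad/s or velocity of joint wheel below -2.2 rad/s).
It fails at once if the hub spring is wound near its stops (more than 2.1 rad) (value of joint crank above 2.1 rad or value of joint crank below -2.1 rad).
It fails at once if the robot pushes on the wheel itself instead of the crank (contact force between any of the fingers, the arm and wheel_c0 above 2 N).
It fails at once if one of the loose bystanders is shoved more than 30 mm aside (distance of any of ear_muffs, tape_measure, bit_case, pencil_case, grease_tin, try_square from where it was at the start of the episode above 0.03 m).
It also fails if it takes over 56 s, if anything falls off the work surface, if the arm or the gripper's body presses on something with over 40 N, if the wrist force passes 120 N, or if a joint passes its speed limit or range.

## Robot

A 7-joint arm with a two-finger parallel gripper is mounted at the origin on the work surface. World frame = base frame: x ahead of the robot, y to its left, z up, the work surface at z = 0. Lengths are in mm, angles in rad, forces in N, time in s.
With the tool pointing down it reaches from about 400 to 850 mm from the base axis. Payload 4.4 kg.
Tool frame: the origin (TCP) lies on the centre line of the jaws, within the pads' length; the fingertips stand ctrl.tips_ahead ahead of it and the grasp point (between the pads) lies 5 mm behind it (ctrl.tips_ahead is the distance from the TCP to the fingertips, in mm); z points along the fingers, y is the line along which they close (so a half turn about z gives the same grasp; the last joint's range is limited). The gripper opens to 94 mm and grips with 3 to 60 N. Pads are 16 mm wide; open, the fingers measure 119 mm over their backs; the gripper's body (75 mm by 177 mm) begins 78 mm behind the grasp point.
Start: joints at [1.082, 0.628, 0.038, 1.517, -0.027, 0.996, -0.02], TCP at [266.734, -592.766, 219.478] pointing down, gripper open.
Joint ranges: [-3.06, 3.06], [-0.37, 2.12], [-1.25, 1.32], [0.18, 2.47], [-1.1, 4.24], [0.23, 1.98], [-2.94, 2.94]. Speed limits (rad/s): [2.57, 2.57, 3.14, 3.14, 3.14, 3.14, 3.14].

## Interface

Orientations are given as a unit quaternion [w, x, y, z].
In Python, from cell import status, imaging, finish_job, ctrl gives the robot as it stands.
- The arm moves only by the shell command python3 -m handwheel 'ROWS' [FORCE]. ROWS is JSON, a list of rows, each an object with "rotation": the turn, a rotation vector about the tool's x, y, z in rad, a list of three; "travel": the shift along the tool's x, y, z in m, a list of three; "fingers": the finger opening in m, from 0 to 0.094. In form: [{"rotation": [ax, ay, az], "travel": [dx, dy, dz], "fingers": fingers}, ...]. A call has exactly 5 rows; each row is the pose to reach, as a shift and turn from the pose commanded when the call began, along the tool's axes at that moment; what a row does not reach only later rows make up. A row lasts 1/12 s, in which the tool goes at most 41.7 mm and 7.16 degrees, less where a joint would pass 70% of its speed; a pose out of reach is approached as far as the arm can. A call with a gripper value outside its range is refused whole. The fingers move at their own pace and stop on an object; FORCE is the grip in N (left out, the last holds). Time passes only in rows, so rows that repeat a pose let the fingers close, or fill a call up. It gives the time, the measured TCP pose, the force, the opening and the grip force at its end, in the units of the state.
- status.read_state(): the state, without advancing time (a new reading comes with each control period).
- imaging.snapshot(name): name is "scene" or "top" or "wrist"; returns a dict with "pixels" (384x512x3 uint8, red, green, blue), "depth" (384x512 float32, mm along the optical axis (not along the pixel's ray), 0 where there is no reading), "K" (3x3 intrinsics, pixels), "extrinsics" (4x4, takes a point from camera to world coordinates). Camera axes: x right, y up, looking along -z (the intrinsics and any distortion apply to the point x, -y, -z); pixel columns grow to the right and rows downward; lengths in mm; the calibration is good to about 2 mm. A picture is of the moment at which its call begins.
- finish_job(): hands the job in; it is judged then, once.
The state is a dict: "t": time; "joint_pos": joint angles; "dq": joint speeds; "joint_torque": joint torques, N m; "ee_pos": TCP position; "orientation": TCP orientation; "contact_force": force on the tool from outside, world axes, zero at the start; "ft_torque": the same for the moment, N m; "finger_gap": finger opening in mm; "gripper_force": force on a finger pad.
Only numpy, scipy, OpenCV 4.12 (cv2) and the standard library are available. Lean on these libraries where they do the work, as an engineer would, in place of code of your own. Each camera call takes 0.05 s, during which the arm holds its last target. There are 200 camera calls.

## Working session

There is one attempt and no reset: what is moved stays moved. The work goes in short steps, Python scripts to look and compute and a shell command to move; the robot and the scene stay as the last step left them, time stands still between calls to the robot, and variables do not carry over. Pictures are saved under pics/ and viewed, at most 10 in all, crops included, and the job is handed in when it is done.

```bash
ls; mkdir -p pics
cat > h.py <<'E'
import numpy as np, cv2
from cell import status, imaging, finish_job, ctrl
def snap(n,save=None):
    s=imaging.snapshot(n)
    if save: cv2.imwrite('pics/'+save,cv2.cvtColor(s['pixels'],cv2.COLOR_RGB2BGR))
    return s
def ray(s,u,v):
    K=s['K'];T=s['extrinsics']
    d=np.array([(u-K[0,2])/K[0,0],-(v-K[1,2])/K[1,1],-1.])
    return T[:3,3],T[:3,:3]@d
def onz(s,u,v,z):
    o,d=ray(s,u,v); return o+d*(z-o[2])/d[2]
def dep(s,u,v):
    o,d=ray(s,u,v); return o+d*s['depth'][int(round(v)),int(round(u))]
def tri(a,ua,b,ub):
    (o,d),(p,e)=ray(a,*ua),ray(b,*ub)
    t=np.linalg.lstsq(np.c_[d,-e],p-o,rcond=None)[0]
    x,y=o+d*t[0],p+e*t[1]; return (x+y)/2,np.linalg.norm(x-y)
E
python3 - <<'E'
from h import *
print(status.read_state(), ctrl.tips_ahead)
for n in ('scene','top'):
    s=snap(n,n+'0.png'); print(n,s['K'],s['extrinsics'])
print(status.read_state()['t'])
E
```

```text
pics
{'t': 0.0, 'joint_pos': array([ 1.08217866,  0.62931555,  0.03843528,  1.51836563, -0.02700891,
        0.99633616, -0.02002361]), 'dq': array([ 0.00053928,  0.0004199 ,  0.00018616, -0.00050728, -0.00111615,
       -0.00181271,  0.00203848]), 'joint_torque': array([ 2.63096290e-04, -5.49730289e+01,  1.14344649e+00, -1.86638367e+01,
       -5.21151605e-02,  2.37104116e-02,  1.80254287e-04]), 'ee_pos': array([ 266.47825223, -592.14522753,  218.57458572]), 'orientation': array([-9.30955890e-04,  9.77738229e-01,  2.09826230e-01, -2.06163943e-04]), 'contact_force': array([ 0.44665089, -0.59443181,  0.88991336]), 'ft_torque': array([-0.02281355,  0.00712285, -0.00799832]), 'gripper_force': 0.0, 'finger_gap': 94.28759403879947} 14.0
scene [[457.95537094   0.         255.16384039]
 [  0.         457.95537094 199.95637382]
 [  0.           0.           1.        ]] [[-8.16195631e-01 -5.00775485e-01  2.88181550e-01  8.66329261e+02]
 [ 5.77765419e-01 -7.04441673e-01  4.12248771e-01  5.21066627e+02]
 [-3.43698490e-03  5.02976980e-01  8.64292974e-01  1.26708474e+03]
 [ 0.00000000e+00  0.00000000e+00  0.00000000e+00  1.00000000e+00]]
top [[419.63719759   0.         262.9340916 ]
 [  0.         419.63719759 187.48844332]
 [  0.           0.           1.        ]] [[-2.67203258e-02  9.94508506e-01 -1.01187230e-01  3.46953648e+02]
 [-9.99619807e-01 -2.58937049e-02  9.47409223e-03 -9.51402327e+00]
 [ 6.80195305e-03  1.01401910e-01  9.94822289e-01  1.50639776e+03]
 [ 0.00000000e+00  0.00000000e+00  0.00000000e+00  1.00000000e+00]]
0.1
```

```bash
cd pics; python3 -c "
import cv2,numpy as np
a=cv2.imread('scene0.png');b=cv2.imread('top0.png');cv2.imwrite('a0.png',cv2.resize(np.vstack([a,b]),(512,768))[:, :])"; python3 -c "
import cv2,numpy as np
a=cv2.imread('pics/scene0.png');b=cv2.imread('pics/top0.png');cv2.imwrite('pics/a1.png',cv2.resize(np.hstack([a,b]),(800,300)))"
```

```text
(no output)
```

View pics/top0.png

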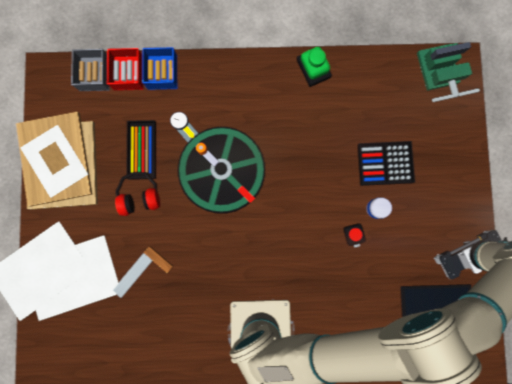

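View pics/scene0.png

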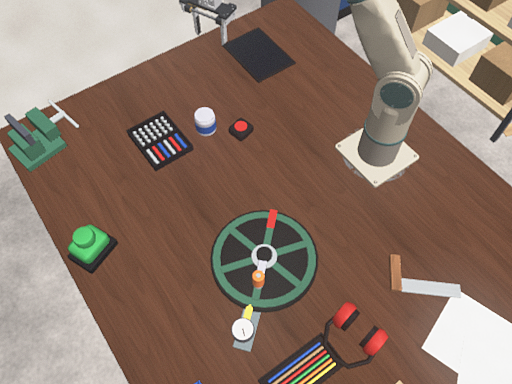

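Top view: wheel centre near (221,170), red mark (245,194), orange knob (201,148), yellow pointer (188,131). Scene view: wheel (264,258), mark (272,218), knob (258,279), pointer (248,312).

```bash
cat >> h.py <<'E'
def masks(s):
    h=cv2.cvtColor(s['pixels'],cv2.COLOR_RGB2HSV); H,S,V=[h[...,i].astype(int) for i in range(3)]
    return dict(green=(H>65)&(H<90)&(S>90)&(V>40)&(V<170),red=((H<4)|(H>174))&(S>170)&(V>120),
      orange=(H>6)&(H<16)&(S>150)&(V>170),yellow=(H>24)&(H<33)&(S>140)&(V>150))
def blobs(m,near,r,amin=8):
    n,l,st,c=cv2.connectedComponentsWithStats(m.astype(np.uint8))
    return [(c[i].round(1),int(st[i,4]),st[i,:4].tolist(),l==i) for i in range(1,n) if st[i,4]>=amin and np.hypot(*(c[i]-near))<r]
E
python3 - <<'E'
from h import *
S={}
for n,c in (('top',(221,170)),('scene',(264,258))):
    s=snap(n); S[n]=s; M=masks(s)
    for k in M:
        for b in blobs(M[k],c,75): print(n,k,b[:3])
    g=sum(b[3] for b in blobs(M['green'],c,60))
    pts=cv2.findNonZero(cv2.convexHull(cv2.findNonZero(g.astype(np.uint8))) is not None and g.astype(np.uint8))
    hull=cv2.convexHull(pts)[:,0].astype(float)
    w=np.array([onz(s,u,v,91)[:2] for u,v in hull])
    A=np.c_[2*w,np.ones(len(w))]; q=np.linalg.lstsq(A,(w**2).sum(1),rcond=None)[0]
    print(n,'axis',q[:2],'R',np.sqrt(q[2]+q[:2]@q[:2]),len(w))
for s in S.values(): pass
E
```

```text
top green (array([219.9, 169.7]), 2260, [179, 128, 85, 84])
top green (array([233.4, 181.6]), 96, [227, 175, 14, 14])
top red (array([245.8, 193.9]), 126, [238, 186, 17, 17])
top orange (array([202.1, 146.8]), 21, [199, 143, 7, 10])
top yellow (array([188.6, 131.7]), 62, [183, 127, 11, 11])
top axis [557.66997694 118.25089408] R 143.80777005513556 42
scene green (array([266.9, 214.3]), 9, [266, 211, 3, 7])
scene green (array([277.1, 216.4]), 9, [276, 214, 3, 7])
scene green (array([268.7, 228.7]), 9, [266, 228, 7, 2])
scene red (array([271.6, 218.2]), 124, [267, 209, 11, 19])
scene orange (array([257.9, 279.6]), 82, [252, 270, 13, 17])
scene axis [477.94251332  41.13093745] R 27.591816701665028 8
```

```bash
sed -i 's/(H>6)&(H<16)&(S>150)&(V>170)/(H>6)\&(H<17)\&(S>120)\&(V>150)/; s/(S>90)&(V>40)&(V<170)/(S>70)\&(V>30)\&(V<170)/;s/(H>65)&(H<90)/(H>60)\&(H<95)/' h.py
python3 - <<'E'
from h import *
S={};K={};Rm={};AX={}
for n,c in (('top',(221,170)),('scene',(264,258))):
    s=snap(n); S[n]=s; M=masks(s)
    g=np.any([b[3] for b in blobs(M['green'],c,60)],axis=0)
    hull=cv2.convexHull(cv2.findNonZero(g.astype(np.uint8)))[:,0].astype(float)
    for it in range(3):
        w=np.array([onz(s,u,v,91)[:2] for u,v in hull])
        q=np.linalg.lstsq(np.c_[2*w,np.ones(len(w))],(w**2).sum(1),rcond=None)[0]
        R=np.sqrt(q[2]+q[:2]@q[:2]); hull=hull[abs(np.hypot(*(w-q[:2]).T)-R)<6]
    print(n,'axis',q[:2],'R',R,len(hull)); AX[n]=q[:2]
    o=max(blobs(M['orange'],c,60),key=lambda b:b[1]); K[n]=o[0]; print('orange',o[:3])
    r=max(blobs(M['red'],c,60),key=lambda b:b[1]); Rm[n]=r[0]
    for k,z in (('red',91.5),('yellow',97)):
        for b in blobs(M[k],c,75):
            p=onz(s,*b[0],z)[:2]; print(k,b[:3],p,np.hypot(*(p-q[:2])),np.arctan2(*(p-q[:2])[::-1]))
    # top of knob by depth
    v,u=np.nonzero(o[3]); P=np.array([dep(s,a,b) for a,b in zip(u,v)]); print('knob depth pts', np.median(P,0),P[:,2].max(), P[P[:,2]>160].mean(0))
print('red tri',tri(S['top'],Rm['top'],S['scene'],Rm['scene']))
print('knob tri',tri(S['top'],K['top'],S['scene'],K['scene']))
for z in (141,150,166): print(z,[onz(S[n],*K[n],z)[:2] for n in S])
c=np.mean(list(AX.values()),0)
h=cv2.cvtColor(S['top']['pixels'],cv2.COLOR_RGB2HSV); print(h[143:153,195:207].tolist())
t,s=S['top'],S['scene']
E
```

```text
top axis [557.6461674  118.16293331] R 144.52815351296425 39
orange (array([201.4, 147.3]), 50, [196, 143, 10, 10])
red (array([245.8, 193.9]), 126, [238, 186, 17, 17]) [470.58190206  35.54117855] 120.0272496511062 -2.382369280356472
yellow (array([188.6, 131.7]), 62, [183, 127, 11, 11]) [688.54232997 225.95558702] 169.56727741541977 0.6889053317790154
knob depth pts [618.59986486 171.82243475 165.59613858] 1506.3977634590283 [612.11290766 170.76751575 196.29304911]
scene axis [558.98964088 121.14504236] R 142.4657806414057 47
orange (array([257.9, 278.5]), 134, [252, 270, 13, 17])
red (array([271.6, 218.3]), 122, [267, 209, 10, 19]) [471.06302386  38.24642102] 120.84399612983032 -2.38561955940092
knob depth pts [624.88209768 187.44425991 163.18559646] 172.1166362143365 [622.59434423 180.99776843 165.41877662]
red tri (array([470.35417401,  36.18402206,  87.78961621]), np.float64(1.5217626254846994))
knob tri (array([622.61362291, 178.41065066, 141.36506722]), np.float64(4.580210208412911))
141 [array([624.36333835, 176.89452088]), array([620.90882693, 179.91852843])]
150 [array([622
[... 1338 characters left out ...]
 244], [16, 176, 239], [15, 144, 232], [14, 153, 234], [16, 187, 240], [16, 227, 242], [16, 244, 232], [13, 234, 183], [11, 207, 112]], [[13, 131, 68], [14, 200, 143], [16, 225, 215], [18, 234, 239], [18, 228, 243], [17, 221, 243], [17, 226, 243], [17, 237, 242], [16, 240, 236], [14, 239, 207], [12, 226, 150], [9, 164, 107]], [[8, 62, 45], [11, 145, 79], [14, 204, 149], [15, 226, 213], [17, 238, 235], [17, 240, 239], [17, 243, 236], [15, 240, 228], [14, 237, 195], [12, 230, 151], [11, 203, 118], [6, 96, 119]], [[0, 26, 40], [10, 65, 47], [10, 145, 81], [12, 205, 142], [14, 227, 185], [14, 234, 198], [14, 235, 187], [13, 232, 164], [12, 220, 138], [11, 212, 118], [8, 149, 116], [0, 49, 140]]]
```

```bash
python3 -m handwheel '[{"rotation":[0,0,0.085],"travel":[0.028,-0.0265,-0.0015],"fingers":0.094},{"rotation":[0,0,0.17],"travel":[0.056,-0.053,-0.003],"fingers":0.094},{"rotation":[0,0,0.255],"travel":[0.084,-0.0795,-0.0045],"fingers":0.094},{"rotation":[0,0,0.34],"travel":[0.112,-0.106,-0.006],"fingers":0.094},{"rotation":[0,0,0.423],"travel":[0.14,-0.1325,-0.0075],"fingers":0.094}]' 8
for i in 1 2 3; do python3 -m handwheel '[{"rotation":[0,0,0],"travel":[0.0146,-0.0355,-0.0015],"fingers":0.094},{"rotation":[0,0,0],"travel":[0.0292,-0.071,-0.003],"fingers":0.094},{"rotation":[0,0,0],"travel":[0.0438,-0.1065,-0.0045],"fingers":0.094},{"rotation":[0,0,0],"travel":[0.0584,-0.142,-0.006],"fingers":0.094},{"rotation":[0,0,0],"travel":[0.073,-0.1775,-0.0075],"fingers":0.094}]'; done
python3 - <<'E'
from h import *
print(status.read_state())
s=snap('wrist','w1.png'); print(s['extrinsics'],s['K'])
E
```

```text
t: 0.72
ee_pos: [340.4, -412.8, 227.0]
orientation: [-0.0, 1.0, -0.002, 0.0]
contact_force: [1.1, -0.5, 0.6]
finger_gap: 94.0
gripper_force: 0.0
t: 1.13
ee_pos: [413.5, -235.2, 234.8]
orientation: [0.0, 1.0, -0.0, 0.0]
contact_force: [0.3, 0.4, 0.5]
finger_gap: 94.0
gripper_force: 0.0
t: 1.55
ee_pos: [486.6, -57.7, 242.3]
orientation: [0.0, 1.0, -0.0, 0.0]
contact_force: [0.5, -0.4, -0.1]
finger_gap: 93.8
gripper_force: 0.0
t: 1.97
ee_pos: [559.6, 119.9, 249.7]
orientation: [-0.0, 1.0, -0.0, 0.0]
contact_force: [0.3, -0.4, 0.4]
finger_gap: 94.4
gripper_force: 0.0
{'t': 1.9667, 'joint_pos': array([-0.30473947,  0.48276487,  0.0673468 ,  1.70423459, -0.03820698,
        0.95556166, -1.79385092]), 'dq': array([-0.61856237,  0.35452118, -0.03188063, -0.70211732,  0.00893714,
        0.34173272, -0.67387687]), 'joint_torque': array([  1.75371487, -49.29011464,   0.48983602, -16.12165868,
        -0.11088886,  -0.29263554,   0.67091245]), 'ee_pos': array([559.56880843, 119.89618543, 249.72662955]), 'orientation': array([-1.45282756e-05,  9.99999988e-01, -1.66528896e-05,  1.55150555e-04]), 'contact_force': array([ 0.32213158, -0.39978327,  0.39369574]), 'ft_torque': array([-0.03263716, -0.01265711, -0.01621209]), 'gripper_force': 0.0, 'finger_gap': 94.35855954783209}
[[ 2.73864473e-04  9.68292182e-01  2.49820287e-01  6.32246292e+02]
 [-9.99999930e-01  3.29205918e-04 -1.79741461e-04  1.19942133e+02]
 [-2.56284569e-04 -2.49820221e-01  9.68292204e-01  4.15238625e+02]
 [ 0.00000000e+00  0.00000000e+00  0.00000000e+00  1.00000000e+00]] [[343.81535511   0.         254.12863642]
 [  0.         343.81535511 192.86710511]
 [  0.           0.           1.        ]]
```

View pics/w1.png

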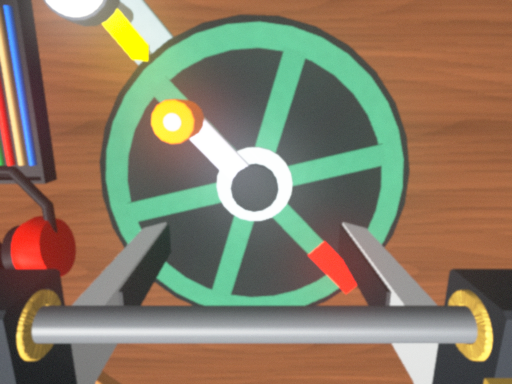

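Wrist view: knob cap at (173,122), pointer tip (147,61), hub (254,184), mark (332,266), wheel outline clear. Fit axis, pointer, mark and knob from it.

```bash
cat >> h.py <<'E'
def fitc(w,n=4,tol=4):
    for _ in range(n):
        q=np.linalg.lstsq(np.c_[2*w,np.ones(len(w))],(w**2).sum(1),rcond=None)[0]
        R=np.sqrt(q[2]+q[:2]@q[:2]); w=w[abs(np.hypot(*(w-q[:2]).T)-R)<tol]
    return q[:2],R,len(w)
E
python3 - <<'E'
from h import *
s=snap('wrist'); M=masks(s); im=s['pixels']
h=cv2.cvtColor(im,cv2.COLOR_RGB2HSV)
g=((h[...,0]>60)&(h[...,0]<95)&(h[...,1]>70)).astype(np.uint8); g[230:]=0
hull=cv2.convexHull(cv2.findNonZero(g))[:,0]
w=np.array([onz(s,u,v,91)[:2] for u,v in hull if v<225]); c,R,n=fitc(w); print('axis rim',c,R,n)
t=snap('top');kt=cv2.cvtColor(t['pixels'],cv2.COLOR_RGB2HSV)
def white(s,box):
    x0,y0,x1,y1=box; hh=cv2.cvtColor(s['pixels'],cv2.COLOR_RGB2HSV)[y0:y1,x0:x1]; m=(hh[...,1]<60)&(hh[...,2]>180)
    v,u=np.nonzero(m); return (u.mean()+x0,v.mean()+y0),len(u)
a=white(s,(158,108,188,136)); print(a)
for z in (166,168): print('knob',onz(s,*a[0],z))
print('knob depth',dep(s,*a[0]))
for nm,z,box in (('yellow',97,(90,0,170,75)),('red',91.5,(300,230,370,300))):
    m=M[nm].astype(np.uint8); mm=np.zeros_like(m); x0,y0,x1,y1=box; mm[y0:y1,x0:x1]=m[y0:y1,x0:x1]
    p=np.array([onz(s,u,v,z)[:2] for u,v in cv2.findNonZero(mm)[:,0]]); d=p-c
    r=np.hypot(*d.T); mean=d.mean(0)
    print(nm,len(p),'r',r.min(),r.max(),'ang mean',np.arctan2(mean[1],mean[0]), 'rmean',np.hypot(*mean))
    if nm=='yellow': i=r.argmin(); print('tip',p[i],np.arctan2(d[i,1],d[i,0]), 'depth z',[dep(s,u,v)[2].round(0) for u,v in cv2.findNonZero(mm)[::150,0]])
hub=h[130:235,200:305]; m=((hub[...,1]<40)&(hub[...,2]>200)).astype(np.uint8)
k=cv2.convexHull(cv2.findNonZero(m))[:,0]+[200,130]
k=np.array([p for p in k if p[1]>175])
for z in(92,101,115): print('hub',z,fitc(np.array([onz(s,u,v,z)[:2] for u,v in k])))
print(dep(s,254,210),status.read_state()['ee_pos'])
E
```

```text
axis rim [557.6363556  120.74728149] 144.4971641492985 9
((np.float64(184.07339449541286), np.float64(124.86238532110092)), 109)
knob [620.30365217 181.51134699 166.        ]
knob [620.41504963 181.09594807 168.        ]
knob depth [620.35841598 181.30713381 166.98321476]
yellow 1077 r 143.7824620815759 190.46845031674286 ang mean 0.6884635508225422 rmean 169.0649207937018
tip [668.5883593  212.19699049] 0.6893403078031434 depth z [np.float64(103.0), np.float64(103.0), np.float64(102.0), np.float64(101.0), np.float64(104.0), np.float64(103.0), np.float64(102.0), np.float64(100.0)]
red 768 r 92.81465869849434 152.23607706371556 ang mean -2.4039626300650148 rmean 116.88164710924671
hub 92 (array([556.96377921, 119.82716011]), np.float64(36.50184335037717), 16)
hub 101 (array([559.11216445, 120.10104679]), np.float64(35.48657949149117), 16)
hub 115 (array([562.45409705, 120.52709273]), np.float64(33.907280155427834), 16)
[541.63588272 131.19816399 114.85804239] [559.49708331 121.91797497 249.15116174]
```

Run:
```python
from h import *
s=snap('wrist'); print(status.read_state()['ee_pos'])
P=np.array([dep(s,u,v) for v in range(95,150) for u in range(145,215)])
k=P[(P[:,2]>162)&(P[:,2]<172)]; print(len(k),k.mean(0),np.median(k[:,2]),(k.max(0)+k.min(0))/2,np.ptp(k,axis=0))
M=masks(s)['orange']; b=max(blobs(M,(176,122),30),key=lambda b:b[1]); print(b[:3])
h=cv2.cvtColor(s['pixels'],cv2.COLOR_RGB2HSV); print(h[122,150:200].tolist())
```

```text
[558.96734009 118.86208219 249.10002306]
1546 [620.84523941 177.37733558 166.09694429] 166.1405584765162 [620.61161314 177.61435953 165.49655643] [30.91661761 31.34083727  6.84801792]
(array([190.8, 117.4]), 407, [153, 99, 54, 45])
[[8, 80, 128], [8, 78, 127], [9, 86, 131], [12, 136, 180], [19, 176, 252], [27, 184, 255], [29, 187, 255], [29, 191, 255], [29, 191, 255], [29, 191, 255], [29, 191, 255], [29, 194, 255], [29, 192, 255], [29, 191, 255], [28, 197, 255], [28, 170, 255], [28, 99, 255], [26, 20, 255], [30, 1, 254], [0, 0, 254], [0, 0, 254], [0, 0, 254], [0, 0, 254], [0, 0, 254], [0, 0, 254], [0, 0, 254], [0, 0, 254], [0, 0, 254], [0, 0, 254], [0, 0, 254], [0, 0, 254], [0, 0, 254], [30, 1, 254], [20, 9, 254], [25, 77, 255], [27, 160, 255], [27, 190, 255], [28, 192, 255], [27, 187, 255], [27, 195, 255], [27, 185, 255], [27, 193, 255], [27, 186, 255], [27, 190, 255], [27, 188, 255], [25, 186, 255], [22, 179, 255], [15, 177, 253], [10, 162, 225], [9, 151, 198]]
```

```bash
python3 -m handwheel '[{"rotation":[0,0,0],"travel":[0.031,-0.029,0.02],"fingers":0.094},{"rotation":[0,0,0],"travel":[0.0618,-0.0585,0.045],"fingers":0.094},{"rotation":[0,0,0],"travel":[0.0618,-0.0585,0.055],"fingers":0.094},{"rotation":[0,0,0],"travel":[0.0618,-0.0585,0.085],"fingers":0.07},{"rotation":[0,0,0],"travel":[0.0618,-0.0585,0.106],"fingers":0.05}]' 8
python3 - <<'E'
from h import *
print(status.read_state()['ee_pos'],status.read_state()['finger_gap'])
s=snap('wrist','w2.png')
E
python3 -m handwheel '[{"rotation":[0,0,0],"travel":[0,0,0],"fingers":0.03},{"rotation":[0,0,0],"travel":[0,0,0],"fingers":0.02},{"rotation":[0,0,0],"travel":[0,0,0],"fingers":0.02},{"rotation":[0,0,0],"travel":[0,0,0],"fingers":0.02},{"rotation":[0,0,0],"travel":[0,0,0],"fingers":0.02}]' 8
python3 - <<'E'
from h import *
print(status.read_state()['ee_pos'],status.read_state()['finger_gap'])
s=snap('wrist','w3.png')
E
```

```text
t: 2.58
ee_pos: [620.6, 174.5, 141.4]
orientation: [0.001, 1.0, -0.001, -0.001]
contact_force: [-0.5, -1.1, -1.3]
finger_gap: 83.9
gripper_force: 0.0
[620.61377992 174.47838519 141.4272443 ] 83.87235552308744
t: 3.05
ee_pos: [621.8, 176.4, 145.2]
orientation: [-0.0, 1.0, -0.0, 0.001]
contact_force: [0.4, 0.6, 0.5]
finger_gap: 46.7
gripper_force: 0.0
[621.84929594 176.37047518 145.1592071 ] 46.707808742362054
```

View pics/w3.png

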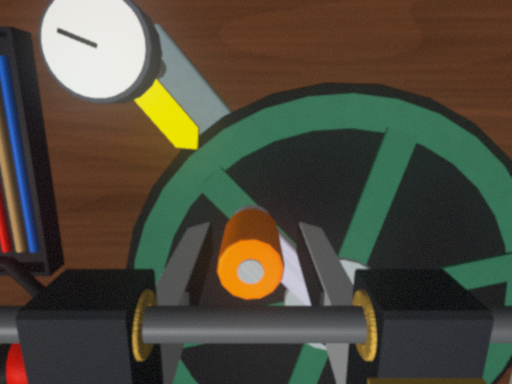

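```bash
cat > model.py <<'E'
import numpy as np, json, os
from scipy.optimize import least_squares
from scipy.integrate import odeint
C=np.array([557.8,120.3]); R=85.; PTR=0.689; DT=1/12
F='run.json'
def load(): return json.load(open(F))
def save(d): json.dump(d,open(F,'w'))
def sim(x0,t0,tb,b,par,sub=4):
    """x0=(theta,omega) at t0; knob angle b at times tb (piecewise linear). returns times, theta, omega, phi"""
    J,k,c,d0,d1=par; th,om=x0; out=[(t0,th,om,np.interp(t0,tb,b)-th)]
    for a,e,ba,be in zip(tb[:-1],tb[1:],b[:-1],b[1:]):
        if e<=t0 or e<=a: continue
        n=max(1,int(np.ceil((e-max(a,t0))/DT*sub))); h=(e-max(a,t0))/n; bd=(be-ba)/(e-a); s=max(a,t0)
        for i in range(n):
            ph=ba+bd*(s-a)-th; T=k*ph+c*(bd-om)-d1*om-d0*np.tanh(om/0.02)
            om+=h*T/(J+h*(c+d1)+ (h*d0/0.02*(1-np.tanh(om/0.02)**2))); th+=h*om; s+=h
        out.append((e,th,om,be-th))
    return np.array(out)
P0=np.array([.047,.022,.0025,.006,.003])
def fit(d):
    tb,b=np.array(d['tb']),np.array(d['b']); o=np.array(d['obs']); t0=tb[0]
    s0=np.array([.2,.04,.15,.2,.2])
    def f(p,full=False):
        m=sim((p[0],0),t0,tb,b,P0*np.exp(p[1:]*s0))
        r=np.interp(o[:,0],m[:,0],m[:,1])-o[:,1]
        return m if full else np.r_[r/.012,p[1:],(p[0]-.735)/.02]
    q=least_squares(f,np.r_[.735,np.zeros(5)],loss='soft_l1').x
    return P0*np.exp(q[1:]*s0),f(q,True),f(q)[:len(o)]*.012
E
cat > log.py <<'E'
import sys
from h import *; from model import *
def angs(cam):
    s=snap(cam); M=masks(s)['red']; p=cv2.findNonZero(M.astype(np.uint8))
    if p is None: return None
    d=np.array([onz(s,u,v,91.5)[:2] for u,v in p[:,0]])-C; r=np.hypot(*d.T); d=d[(r>88)&(r<152)]
    if len(d)<12: return None
    a=np.arctan2(*d.sum(0)[::-1]); da=(np.arctan2(d[:,1],d[:,0])-a+np.pi)%(2*np.pi)-np.pi
    d=d[abs(da)<.3]; m=d.mean(0); return np.arctan2(m[1],m[0])+np.pi,len(d),np.hypot(*m)
if __name__=='__main__':
    d=load(); st=status.read_state(); t=st['t']; e=st['ee_pos'][:2]-C
    rows=d['queue'][:5]; d['queue']=d['queue'][5:]
    if d['tb'][-1]<t-5*DT-.005: d['tb'].append(t-5*DT); d['b'].append(d['b'][-1])
    for i,b in enumerate(rows): d['tb'].append(t-(4-i)*DT); d['b'].append(b)
    bm=np.arctan2(e[1],e[0]); bm+=2*np.pi*round((d['b'][-1]-bm)/(2*np.pi))
    print('t',round(t,2),'b cmd %.3f meas %.3f r %.1f'%(d['b'][-1],bm,np.hypot(*e)),'F',st['contact_force'].round(1),'grip',round(float(st['gripper_force']),1))
    for cam in sys.argv[1:]:
        t=status.read_state()['t']; a=angs(cam)
        if a is None: print(cam,'none'); continue
        if d['obs']:
            m=fit(d)[1]; pred=m[-1,1]+m[-1,2]*(t-m[-1,0])
        else: pred=.735
        th=a[0]+2*np.pi*round((pred-a[0])/(2*np.pi)); print(cam,'th %.3f pred %.3f n %d r %.0f'%(th,pred,a[1],a[2]))
        if a[1]>=40 or cam!='scene': d['obs'].append((t,th))
    save(d)
E
python3 -m handwheel '[{"rotation":[0,0,0],"travel":[0,0,0],"fingers":0.02},{"rotation":[0,0,0],"travel":[0,0,0],"fingers":0.02},{"rotation":[0,0,0],"travel":[0,0,0],"fingers":0.02},{"rotation":[0,0,0],"travel":[0,0,0],"fingers":0.02},{"rotation":[0,0,0],"travel":[0,0,0],"fingers":0.02}]' 8
python3 - <<'E'
from h import *; from model import *; from log import angs
st=status.read_state(); print(st['contact_force'],st['gripper_force'],st['finger_gap'],st['ee_pos'])
cmd=np.array([620.9,176.4])
for c in ('top','scene','wrist'): print(c,angs(c))
st=status.read_state(); print(st['contact_force'],st['gripper_force'],st['finger_gap'],st['ee_pos'],st['t'])
save(dict(cmd=cmd.tolist(),tb=[st['t']],b=[float(np.arctan2(*(cmd-C)[::-1]))],obs=[],queue=[]))
E
```

```text
t: 3.52
ee_pos: [621.3, 176.4, 144.0]
orientation: [-0.0, 1.0, -0.0, 0.0]
contact_force: [0.4, -0.5, 4.8]
finger_gap: 31.7
gripper_force: 8.0
[ 0.42583226 -0.48972661  4.84991482] 8.000734895467758 31.67660675106995 [621.3331896  176.42576974 143.9978763 ]
top (np.float64(0.7712293605383858), 126, np.float64(121.48563666105099))
scene None
wrist None
[-0.60080215 -0.42312828  5.90958238] 8.00106480717659 31.753734810982507 [621.31794375 176.41240395 143.97683051] 3.6667
```

```bash
sed -i 's/\.735/.755/g' model.py log.py
sed -i "s/\[:2\] for u,v in p\[:,0\]\])-C;/[:2] for u,v in p[:,0]])-CC[cam];/" log.py
sed -i "3i CC=dict(top=np.array([557.6,118.2]),scene=np.array([559.,121.1]),wrist=np.array([557.6,120.5]))" log.py
cat > plan.py <<'E'
import sys
from h import status; from model import *
# usage: plan.py ncalls mode [args]; mode spin T | stop target_time target_theta
n=int(sys.argv[1]); mode=sys.argv[2]; d=load(); t0=status.read_state()['t']
if d['obs']: par,m,res=fit(d); print('par',(par/P0).round(2),'res',res[-6:].round(3))
else: par=P0; m=np.array([[d['tb'][-1],.755,0,0]])
x=m[-1]; d0=load(); b0=d['b'][-1]
if t0>x[0]+.005: x=sim(x[1:3],x[0],np.array([x[0],t0]),np.array([b0,b0]),par)[-1]
print('now t %.2f th %.3f om %.3f phi %.3f'%tuple(x))
if len(m)>1: print('om hist',[(round(a,1),round(o,2)) for a,_,o,_ in m[-40::6]],'phi max',abs(m[:,3]).max().round(2))
N=int(sys.argv[5]) if len(sys.argv)>5 else 48
tb=t0+DT*np.arange(N+1)
# pauses: 0.05 s of camera after each pair of calls ignored (feedback mends it)
if mode=='spin':
    T0,T=float(sys.argv[3]),float(sys.argv[4])
    s=np.clip((tb-T0)/T,0,1); wr=1.5*s*s*(3-2*s)
    thr=None
else:
    T1,thT=float(sys.argv[3]),float(sys.argv[4])
    from numpy.polynomial import polynomial as Pn
    D=T1-t0; a0=(par[1]*x[3]+par[2]*((d['b'][-1]-d['b'][-2])/DT-x[2])-par[3]*np.tanh(x[2]/.02)-par[4]*x[2])/par[0]
    s=np.minimum((tb-t0),D)
    A=np.array([[D**3,D**4,D**5],[3*D**2,4*D**3,5*D**4],[6*D,12*D**2,20*D**3]])
    co=np.linalg.solve(A,[thT-x[1]-x[2]*D-a0*D*D/2,-x[2]-a0*D,-a0]); pc=np.r_[x[1],x[2],a0/2,co]
    thr=Pn.polyval(s,pc); wr=Pn.polyval(s,Pn.polyder(pc)); wr[tb>=T1]=0
v0=(d['b'][-1]-d['b'][-2])/(d['tb'][-1]-d['tb'][-2]) if len(d['b'])>1 else 0
K=np.linspace(0,N,max(6,N//4)+1)
def traj(p): # rate knots
    r=np.interp(np.arange(1,N+1)-.5,K,np.r_[v0,p]); return np.r_[b0,b0+np.cumsum(r)*DT]
def cost(p):
    y=sim(x[1:3],t0,tb,traj(p),par,2); c=[(y[:,2]-wr)/.05,.3*np.diff(np.r_[v0,p])/.3,np.maximum(abs(y[:,3])-1.8,0)*50]
    if thr is not None: c+=[(y[:,1]-thr)/.05,np.where(tb>=T1,y[:,3]/.1,0)]
    return np.concatenate(c)
p=least_squares(cost,np.full(len(K)-1,1.0),max_nfev=15).x; b=traj(p); y=sim(x[1:3],t0,tb,b,par)
print('plan om',y[::5,2].round(2),'phi',y[::5,3].round(2),'th end %.3f'%y[-1,1],'rate',(np.diff(b)[::5]/DT).round(2))
cmd=np.array(d['cmd']); q=[]
for j in range(n):
    rows=[]
    for i in range(1,6):
        g=C+R*np.array([np.cos(b[5*j+i]),np.sin(b[5*j+i])]); k=np.round(g-cmd).astype(int); rows.append((int(k[0]),int(-k[1])))
        e=cmd+k-C; bb=np.arctan2(e[1],e[0]); q.append(float(bb+2*np.pi*round((b[5*j+i]-bb)/(2*np.pi))))
    print('call',j+1,'mm x,y:',rows); cmd=cmd+k
d['queue']=q; d['cmd']=cmd.tolist(); save(d)
E
python3 plan.py 4 spin 3.6 4.5 60
```

```text
now t 3.67 th 0.755 om 0.000 phi 0.000
plan om [0.   0.03 0.14 0.32 0.5  0.71 0.91 1.11 1.28 1.41 1.48 1.5  1.49] phi [-0.03  0.42  0.99  1.22  1.32  1.41  1.44  1.4   1.27  1.06  0.78  0.54
  0.36] th end 4.993 rate [0.23 1.68 1.01 0.61 0.75 0.89 0.92 0.91 0.86 0.79 0.85 1.04]
call 1 mm x,y: [(-1, -2), (-4, -5), (-10, -10), (-19, -17), (-31, -22)]
call 2 mm x,y: [(-11, -4), (-22, -6), (-32, -7), (-42, -6), (-50, -5)]
call 3 mm x,y: [(-7, 2), (-13, 4), (-17, 6), (-22, 8), (-26, 10)]
call 4 mm x,y: [(-3, 3), (-7, 5), (-11, 8), (-14, 11), (-18, 15)]
```

```bash
python3 -m handwheel '[{"rotation":[0,0,0],"travel":[-0.001,-0.002,0],"fingers":0.02},{"rotation":[0,0,0],"travel":[-0.004,-0.005,0],"fingers":0.02},{"rotation":[0,0,0],"travel":[-0.010,-0.010,0],"fingers":0.02},{"rotation":[0,0,0],"travel":[-0.019,-0.017,0],"fingers":0.02},{"rotation":[0,0,0],"travel":[-0.031,-0.022,0],"fingers":0.02}]' >/dev/null; python3 log.py
python3 -m handwheel '[{"rotation":[0,0,0],"travel":[-0.011,-0.004,0],"fingers":0.02},{"rotation":[0,0,0],"travel":[-0.022,-0.006,0],"fingers":0.02},{"rotation":[0,0,0],"travel":[-0.032,-0.007,0],"fingers":0.02},{"rotation":[0,0,0],"travel":[-0.042,-0.006,0],"fingers":0.02},{"rotation":[0,0,0],"travel":[-0.050,-0.005,0],"fingers":0.02}]' >/dev/null; python3 log.py top
python3 -m handwheel '[{"rotation":[0,0,0],"travel":[-0.007,0.002,0],"fingers":0.02},{"rotation":[0,0,0],"travel":[-0.013,0.004,0],"fingers":0.02},{"rotation":[0,0,0],"travel":[-0.017,0.006,0],"fingers":0.02},{"rotation":[0,0,0],"travel":[-0.022,0.008,0],"fingers":0.02},{"rotation":[0,0,0],"travel":[-0.026,0.010,0],"fingers":0.02}]' >/dev/null; python3 log.py
python3 -m handwheel '[{"rotation":[0,0,0],"travel":[-0.003,0.003,0],"fingers":0.02},{"rotation":[0,0,0],"travel":[-0.007,0.005,0],"fingers":0.02},{"rotation":[0,0,0],"travel":[-0.011,0.008,0],"fingers":0.02},{"rotation":[0,0,0],"travel":[-0.014,0.011,0],"fingers":0.02},{"rotation":[0,0,0],"travel":[-0.018,0.015,0],"fingers":0.02}]' >/dev/null; python3 log.py top scene wrist
python3 plan.py 4 spin 3.6 4.5 60
```

```text
t 4.08 b cmd 1.181 meas 1.172 r 84.7 F [-0.2 -0.9  5.1] grip 8.0
t 4.5 b cmd 1.783 meas 1.782 r 84.7 F [-0.1 -2.   4.6] grip 8.0
top th 0.784 pred 0.755 n 125 r 120
t 4.97 b cmd 2.112 meas 2.109 r 84.9 F [ 0.6 -0.5  5.5] grip 8.0
t 5.38 b cmd 2.388 meas 2.379 r 84.9 F [0.3 0.  5.2] grip 8.0
top th 1.041 pred 1.069 n 125 r 119
scene th 1.058 pred 1.065 n 121 r 121
wrist th 1.091 pred 1.098 n 1748 r 110
par [1.05 1.   0.99 1.02 1.  ] res [ 0.002  0.019  0.001 -0.031]
now t 5.53 th 1.139 om 0.551 phi 1.249
om hist [(np.float64(3.7), np.float64(0.0)), (np.float64(4.2), np.float64(0.04)), (np.float64(4.6), np.float64(0.18)), (np.float64(5.1), np.float64(0.38))] phi max 1.33
plan om [0.55 0.75 1.   1.2  1.35 1.45 1.5  1.51 1.5  1.5  1.5  1.5  1.5 ] phi [1.25 1.58 1.69 1.46 1.21 0.94 0.67 0.5  0.47 0.48 0.49 0.49 0.48] th end 7.731 rate [0.94 1.57 0.67 0.6  0.77 0.78 0.96 1.33 1.54 1.53 1.5  1.49]
call 1 mm x,y: [(-4, 5), (-10, 12), (-15, 21), (-19, 33), (-22, 46)]
call 2 mm x,y: [(-1, 11), (-1, 20), (0, 28), (2, 34), (3, 39)]
call 3 mm x,y: [(2, 4), (3, 8), (5, 11), (7, 15), (9, 18)]
call 4 mm x,y: [(2, 4), (5, 7), (8, 11), (11, 15), (15, 18)]
```

```bash
python3 -m handwheel '[{"rotation":[0,0,0],"travel":[-0.004,0.005,0],"fingers":0.02},{"rotation":[0,0,0],"travel":[-0.010,0.012,0],"fingers":0.02},{"rotation":[0,0,0],"travel":[-0.015,0.021,0],"fingers":0.02},{"rotation":[0,0,0],"travel":[-0.019,0.033,0],"fingers":0.02},{"rotation":[0,0,0],"travel":[-0.022,0.046,0],"fingers":0.02}]' >/dev/null; python3 log.py
python3 -m handwheel '[{"rotation":[0,0,0],"travel":[-0.001,0.011,0],"fingers":0.02},{"rotation":[0,0,0],"travel":[-0.001,0.020,0],"fingers":0.02},{"rotation":[0,0,0],"travel":[0,0.028,0],"fingers":0.02},{"rotation":[0,0,0],"travel":[0.002,0.034,0],"fingers":0.02},{"rotation":[0,0,0],"travel":[0.003,0.039,0],"fingers":0.02}]' >/dev/null; python3 log.py top
python3 -m handwheel '[{"rotation":[0,0,0],"travel":[0.002,0.004,0],"fingers":0.02},{"rotation":[0,0,0],"travel":[0.003,0.008,0],"fingers":0.02},{"rotation":[0,0,0],"travel":[0.005,0.011,0],"fingers":0.02},{"rotation":[0,0,0],"travel":[0.007,0.015,0],"fingers":0.02},{"rotation":[0,0,0],"travel":[0.009,0.018,0],"fingers":0.02}]' >/dev/null; python3 log.py
python3 -m handwheel '[{"rotation":[0,0,0],"travel":[0.002,0.004,0],"fingers":0.02},{"rotation":[0,0,0],"travel":[0.005,0.007,0],"fingers":0.02},{"rotation":[0,0,0],"travel":[0.008,0.011,0],"fingers":0.02},{"rotation":[0,0,0],"travel":[0.011,0.015,0],"fingers":0.02},{"rotation":[0,0,0],"travel":[0.015,0.018,0],"fingers":0.02}]' >/dev/null; python3 log.py top scene
python3 plan.py 4 spin 3.6 4.5 60
```

```text
t 5.95 b cmd 2.998 meas 2.993 r 85.1 F [0.5 1.1 6.1] grip 8.0
t 6.37 b cmd 3.463 meas 3.467 r 85.2 F [-0.3  1.7  6.9] grip 8.0
top th 1.734 pred 1.716 n 119 r 120
t 6.83 b cmd 3.700 meas 3.700 r 85.3 F [-0.8 -0.4  8.5] grip 8.0
t 7.25 b cmd 3.977 meas 3.977 r 85.4 F [-1.9 -1.8  8.5] grip 8.0
top th 2.764 pred 2.762 n 116 r 121
scene th 2.826 pred 2.830 n 159 r 121
par [1.06 1.   0.95 1.14 0.97] res [ 0.001  0.008  0.001  0.003  0.013 -0.049]
now t 7.35 th 2.912 om 1.360 phi 1.065
om hist [(np.float64(4.0), np.float64(0.01)), (np.float64(4.5), np.float64(0.13)), (np.float64(5.0), np.float64(0.3)), (np.float64(5.5), np.float64(0.53)), (np.float64(6.0), np.float64(0.78)), (np.float64(6.5), np.float64(1.04)), (np.float64(7.0), np.float64(1.26))] phi max 1.75
plan om [1.36 1.44 1.49 1.51 1.5  1.5  1.5  1.5  1.5  1.5  1.5  1.5  1.5 ] phi [1.06 0.93 0.73 0.53 0.48 0.51 0.52 0.52 0.51 0.51 0.51 0.51 0.51] th end 10.365 rate [0.78 1.17 0.92 1.26 1.55 1.55 1.5  1.49 1.5  1.5  1.5  1.5 ]
call 1 mm x,y: [(4, 4), (9, 8), (16, 12), (24, 16), (33, 19)]
call 2 mm x,y: [(8, 2), (15, 3), (22, 3), (28, 3), (35, 2)]
call 3 mm x,y: [(6, -1), (13, -2), (19, -4), (26, -8), (34, -12)]
call 4 mm x,y: [(7, -5), (14, -11), (21, -18), (27, -27), (32, -36)]
```

```bash
sed -i "s/o=np.array(d\['obs'\]); t0=tb\[0\]/o=np.array(d['obs']); t0=tb[0]\n    if o[-1,0]>tb[-1]+.002: tb,b=np.r_[tb,o[-1,0]],np.r_[b,b[-1]]/" model.py
python3 -m handwheel '[{"rotation":[0,0,0],"travel":[0.004,0.004,0],"fingers":0.02},{"rotation":[0,0,0],"travel":[0.009,0.008,0],"fingers":0.02},{"rotation":[0,0,0],"travel":[0.016,0.012,0],"fingers":0.02},{"rotation":[0,0,0],"travel":[0.024,0.016,0],"fingers":0.02},{"rotation":[0,0,0],"travel":[0.033,0.019,0],"fingers":0.02}]' >/dev/null; python3 log.py
python3 -m handwheel '[{"rotation":[0,0,0],"travel":[0.008,0.002,0],"fingers":0.02},{"rotation":[0,0,0],"travel":[0.015,0.003,0],"fingers":0.02},{"rotation":[0,0,0],"travel":[0.022,0.003,0],"fingers":0.02},{"rotation":[0,0,0],"travel":[0.028,0.003,0],"fingers":0.02},{"rotation":[0,0,0],"travel":[0.035,0.002,0],"fingers":0.02}]' >/dev/null; python3 log.py top
python3 -m handwheel '[{"rotation":[0,0,0],"travel":[0.006,-0.001,0],"fingers":0.02},{"rotation":[0,0,0],"travel":[0.013,-0.002,0],"fingers":0.02},{"rotation":[0,0,0],"travel":[0.019,-0.004,0],"fingers":0.02},{"rotation":[0,0,0],"travel":[0.026,-0.008,0],"fingers":0.02},{"rotation":[0,0,0],"travel":[0.034,-0.012,0],"fingers":0.02}]' >/dev/null; python3 log.py
python3 -m handwheel '[{"rotation":[0,0,0],"travel":[0.007,-0.005,0],"fingers":0.02},{"rotation":[0,0,0],"travel":[0.014,-0.011,0],"fingers":0.02},{"rotation":[0,0,0],"travel":[0.021,-0.018,0],"fingers":0.02},{"rotation":[0,0,0],"travel":[0.027,-0.027,0],"fingers":0.02},{"rotation":[0,0,0],"travel":[0.032,-0.036,0],"fingers":0.02}]' >/dev/null; python3 log.py top
python3 plan.py 4 spin 3.6 4.5 60
```

```text
t 7.77 b cmd 4.428 meas 4.431 r 85.5 F [0.1 0.7 5.4] grip 8.0
t 8.18 b cmd 4.844 meas 4.847 r 85.4 F [ 0.6 -1.3  6.3] grip 8.0
top th 4.094 pred 4.088 n 117 r 121
t 8.65 b cmd 5.273 meas 5.274 r 85.4 F [-0.5  0.2  5.4] grip 8.0
t 9.07 b cmd 5.847 meas 5.854 r 85.2 F [-2.2  0.5  6.4] grip 8.0
top th 5.417 pred 5.416 n 109 r 123
par [1.1  1.   0.96 1.07 0.97] res [ 0.001 -0.003 -0.002  0.004 -0.001 -0.   ]
now t 9.12 th 5.491 om 1.486 phi 0.356
om hist [(np.float64(5.9), np.float64(0.68)), (np.float64(6.4), np.float64(0.96)), (np.float64(6.8), np.float64(1.18)), (np.float64(7.4), np.float64(1.35)), (np.float64(7.8), np.float64(1.45)), (np.float64(8.3), np.float64(1.5)), (np.float64(8.8), np.float64(1.5))] phi max 1.75
plan om [1.49 1.48 1.49 1.5  1.5  1.5  1.5  1.5  1.5  1.5  1.5  1.5  1.5 ] phi [0.36 0.5  0.58 0.52 0.48 0.48 0.49 0.49 0.49 0.49 0.49 0.49 0.49] th end 12.977 rate [1.53 1.91 1.42 1.35 1.48 1.53 1.51 1.5  1.5  1.5  1.5  1.5 ]
call 1 mm x,y: [(4, -10), (7, -22), (8, -35), (7, -49), (3, -63)]
call 2 mm x,y: [(-5, -12), (-12, -23), (-19, -32), (-27, -40), (-36, -46)]
call 3 mm x,y: [(-9, -4), (-18, -8), (-27, -10), (-36, -12), (-46, -12)]
call 4 mm x,y: [(-9, 1), (-19, 3), (-28, 6), (-37, 10), (-46, 15)]
```

```bash
python3 -m handwheel '[{"rotation":[0,0,0],"travel":[0.004,-0.010,0],"fingers":0.02},{"rotation":[0,0,0],"travel":[0.007,-0.022,0],"fingers":0.02},{"rotation":[0,0,0],"travel":[0.008,-0.035,0],"fingers":0.02},{"rotation":[0,0,0],"travel":[0.007,-0.049,0],"fingers":0.02},{"rotation":[0,0,0],"travel":[0.003,-0.063,0],"fingers":0.02}]' >/dev/null; python3 log.py
python3 -m handwheel '[{"rotation":[0,0,0],"travel":[-0.005,-0.012,0],"fingers":0.02},{"rotation":[0,0,0],"travel":[-0.012,-0.023,0],"fingers":0.02},{"rotation":[0,0,0],"travel":[-0.019,-0.032,0],"fingers":0.02},{"rotation":[0,0,0],"travel":[-0.027,-0.040,0],"fingers":0.02},{"rotation":[0,0,0],"travel":[-0.036,-0.046,0],"fingers":0.02}]' >/dev/null; python3 log.py
python3 -m handwheel '[{"rotation":[0,0,0],"travel":[-0.009,-0.004,0],"fingers":0.02},{"rotation":[0,0,0],"travel":[-0.018,-0.008,0],"fingers":0.02},{"rotation":[0,0,0],"travel":[-0.027,-0.010,0],"fingers":0.02},{"rotation":[0,0,0],"travel":[-0.036,-0.012,0],"fingers":0.02},{"rotation":[0,0,0],"travel":[-0.046,-0.012,0],"fingers":0.02}]' >/dev/null; python3 log.py
python3 -m handwheel '[{"rotation":[0,0,0],"travel":[-0.009,0.001,0],"fingers":0.02},{"rotation":[0,0,0],"travel":[-0.019,0.003,0],"fingers":0.02},{"rotation":[0,0,0],"travel":[-0.028,0.006,0],"fingers":0.02},{"rotation":[0,0,0],"travel":[-0.037,0.010,0],"fingers":0.02},{"rotation":[0,0,0],"travel":[-0.046,0.015,0],"fingers":0.02}]' >/dev/null; python3 log.py top
python3 plan.py 4 spin 3.6 4.5 60
```

```text
t 9.53 b cmd 6.609 meas 6.613 r 84.9 F [-1.4 -0.5  6.5] grip 8.0
t 9.95 b cmd 7.311 meas 7.317 r 84.8 F [-0.4 -2.9  6.3] grip 8.0
t 10.37 b cmd 7.876 meas 7.878 r 84.7 F [-0.2 -1.7  6.9] grip 8.0
t 10.78 b cmd 8.453 meas 8.454 r 84.8 F [ 1.  -1.9  6.1] grip 8.0
top th 8.022 pred 7.978 n 118 r 120
par [1.14 1.   0.98 0.97 0.93] res [-0.002 -0.004  0.001 -0.004  0.007 -0.003]
now t 10.83 th 8.095 om 1.518 phi 0.359
om hist [(np.float64(7.6), np.float64(1.4)), (np.float64(8.1), np.float64(1.49)), (np.float64(8.6), np.float64(1.51)), (np.float64(9.1), np.float64(1.51)), (np.float64(9.5), np.float64(1.5)), (np.float64(10.0), np.float64(1.52)), (np.float64(10.5), np.float64(1.52))] phi max 1.75
plan om [1.52 1.5  1.5  1.5  1.5  1.5  1.5  1.5  1.5  1.5  1.5  1.5  1.5 ] phi [0.36 0.38 0.44 0.46 0.46 0.45 0.45 0.45 0.46 0.46 0.46 0.46 0.46] th end 15.598 rate [1.48 1.65 1.59 1.5  1.48 1.5  1.5  1.5  1.5  1.5  1.5  1.5 ]
call 1 mm x,y: [(-8, 6), (-16, 14), (-23, 23), (-28, 33), (-33, 44)]
call 2 mm x,y: [(-3, 11), (-4, 22), (-4, 34), (-2, 46), (2, 57)]
call 3 mm x,y: [(4, 10), (10, 19), (17, 28), (25, 35), (34, 41)]
call 4 mm x,y: [(9, 5), (19, 9), (29, 12), (40, 13), (50, 13)]
```

```bash
python3 -m handwheel '[{"rotation":[0,0,0],"travel":[-0.008,0.006,0],"fingers":0.02},{"rotation":[0,0,0],"travel":[-0.016,0.014,0],"fingers":0.02},{"rotation":[0,0,0],"travel":[-0.023,0.023,0],"fingers":0.02},{"rotation":[0,0,0],"travel":[-0.028,0.033,0],"fingers":0.02},{"rotation":[0,0,0],"travel":[-0.033,0.044,0],"fingers":0.02}]' >/dev/null; python3 log.py
python3 -m handwheel '[{"rotation":[0,0,0],"travel":[-0.003,0.011,0],"fingers":0.02},{"rotation":[0,0,0],"travel":[-0.004,0.022,0],"fingers":0.02},{"rotation":[0,0,0],"travel":[-0.004,0.034,0],"fingers":0.02},{"rotation":[0,0,0],"travel":[-0.002,0.046,0],"fingers":0.02},{"rotation":[0,0,0],"travel":[0.002,0.057,0],"fingers":0.02}]' >/dev/null; python3 log.py
python3 -m handwheel '[{"rotation":[0,0,0],"travel":[0.004,0.010,0],"fingers":0.02},{"rotation":[0,0,0],"travel":[0.010,0.019,0],"fingers":0.02},{"rotation":[0,0,0],"travel":[0.017,0.028,0],"fingers":0.02},{"rotation":[0,0,0],"travel":[0.025,0.035,0],"fingers":0.02},{"rotation":[0,0,0],"travel":[0.034,0.041,0],"fingers":0.02}]' >/dev/null; python3 log.py
python3 -m handwheel '[{"rotation":[0,0,0],"travel":[0.009,0.005,0],"fingers":0.02},{"rotation":[0,0,0],"travel":[0.019,0.009,0],"fingers":0.02},{"rotation":[0,0,0],"travel":[0.029,0.012,0],"fingers":0.02},{"rotation":[0,0,0],"travel":[0.040,0.013,0],"fingers":0.02},{"rotation":[0,0,0],"travel":[0.050,0.013,0],"fingers":0.02}]' >/dev/null; python3 log.py top
python3 plan.py 4 spin 3.6 4.5 60
```

```text
t 11.25 b cmd 9.113 meas 9.112 r 85.1 F [ 1.9 -0.1  4.8] grip 8.0
t 11.67 b cmd 9.798 meas 9.802 r 85.2 F [-1.4  0.4  7.8] grip 8.0
t 12.08 b cmd 10.437 meas 10.443 r 85.4 F [-1.  -0.5  7.5] grip 8.0
t 12.5 b cmd 11.056 meas 11.064 r 85.5 F [0.  0.8 6.1] grip 8.0
top th 10.556 pred 10.598 n 120 r 121
par [1.11 1.   0.93 1.04 0.94] res [-0.003  0.002  0.     0.009 -0.02   0.007]
now t 12.55 th 10.637 om 1.491 phi 0.419
om hist [(np.float64(9.3), np.float64(1.49)), (np.float64(9.8), np.float64(1.5)), (np.float64(10.3), np.float64(1.51)), (np.float64(10.8), np.float64(1.51)), (np.float64(11.2), np.float64(1.49)), (np.float64(11.7), np.float64(1.49)), (np.float64(12.2), np.float64(1.49))] phi max 1.75
plan om [1.49 1.49 1.5  1.5  1.5  1.5  1.5  1.5  1.5  1.5  1.5  1.5  1.5 ] phi [0.42 0.49 0.53 0.49 0.47 0.47 0.48 0.48 0.47 0.47 0.47 0.47 0.47] th end 18.128 rate [1.46 1.72 1.45 1.41 1.49 1.52 1.51 1.5  1.5  1.5  1.5  1.5 ]
call 1 mm x,y: [(10, -1), (21, -4), (32, -8), (43, -15), (53, -22)]
call 2 mm x,y: [(8, -9), (15, -19), (20, -29), (23, -39), (26, -49)]
call 3 mm x,y: [(1, -11), (1, -21), (-1, -30), (-3, -40), (-7, -49)]
call 4 mm x,y: [(-4, -9), (-10, -17), (-17, -25), (-25, -32), (-33, -38)]
```

```bash
python3 -m handwheel '[{"rotation":[0,0,0],"travel":[0.010,-0.001,0],"fingers":0.02},{"rotation":[0,0,0],"travel":[0.021,-0.004,0],"fingers":0.02},{"rotation":[0,0,0],"travel":[0.032,-0.008,0],"fingers":0.02},{"rotation":[0,0,0],"travel":[0.043,-0.015,0],"fingers":0.02},{"rotation":[0,0,0],"travel":[0.053,-0.022,0],"fingers":0.02}]' >/dev/null; python3 log.py
python3 -m handwheel '[{"rotation":[0,0,0],"travel":[0.008,-0.009,0],"fingers":0.02},{"rotation":[0,0,0],"travel":[0.015,-0.019,0],"fingers":0.02},{"rotation":[0,0,0],"travel":[0.020,-0.029,0],"fingers":0.02},{"rotation":[0,0,0],"travel":[0.023,-0.039,0],"fingers":0.02},{"rotation":[0,0,0],"travel":[0.026,-0.049,0],"fingers":0.02}]' >/dev/null; python3 log.py top
python3 -m handwheel '[{"rotation":[0,0,0],"travel":[0.001,-0.011,0],"fingers":0.02},{"rotation":[0,0,0],"travel":[0.001,-0.021,0],"fingers":0.02},{"rotation":[0,0,0],"travel":[-0.001,-0.030,0],"fingers":0.02},{"rotation":[0,0,0],"travel":[-0.003,-0.040,0],"fingers":0.02},{"rotation":[0,0,0],"travel":[-0.007,-0.049,0],"fingers":0.02}]' >/dev/null; python3 log.py
python3 -m handwheel '[{"rotation":[0,0,0],"travel":[-0.004,-0.009,0],"fingers":0.02},{"rotation":[0,0,0],"travel":[-0.010,-0.017,0],"fingers":0.02},{"rotation":[0,0,0],"travel":[-0.017,-0.025,0],"fingers":0.02},{"rotation":[0,0,0],"travel":[-0.025,-0.032,0],"fingers":0.02},{"rotation":[0,0,0],"travel":[-0.033,-0.038,0],"fingers":0.02}]' >/dev/null; python3 log.py top
python3 plan.py 3 stop 18.9 16.397 72
```

```text
t 12.97 b cmd 11.741 meas 11.748 r 85.4 F [-1.7  1.7  7.4] grip 8.0
t 13.38 b cmd 12.403 meas 12.409 r 85.2 F [-2.9  0.   8. ] grip 8.0
top th 11.832 pred 11.878 n 14 r 146
t 13.85 b cmd 12.994 meas 12.998 r 84.9 F [-0.7 -0.4  6.2] grip 8.0
t 14.27 b cmd 13.594 meas 13.599 r 84.8 F [-1.7 -2.4  7.2] grip 8.0
top th 13.193 pred 13.176 n 128 r 120
par [1.11 1.   0.92 1.05 0.94] res [ 0.001  0.009 -0.023  0.     0.04  -0.008]
now t 14.32 th 13.259 om 1.471 phi 0.336
om hist [(np.float64(11.1), np.float64(1.49)), (np.float64(11.6), np.float64(1.48)), (np.float64(12.1), np.float64(1.49)), (np.float64(12.6), np.float64(1.49)), (np.float64(13.0), np.float64(1.49)), (np.float64(13.5), np.float64(1.49)), (np.float64(14.0), np.float64(1.48))] phi max 1.75
plan om [1.47 1.42 1.3  1.13 0.94 0.75 0.56 0.38 0.22 0.11 0.03 0.   0.   0.
 0.  ] phi [ 0.34  0.06 -0.32 -0.55 -0.67 -0.73 -0.72 -0.65 -0.5  -0.3  -0.11 -0.01
  0.   -0.    0.  ] th end 16.396 rate [ 1.28  0.4   0.58  0.75  0.73  0.67  0.64  0.64  0.65  0.59  0.38  0.08
 -0.02  0.   -0.  ]
call 1 mm x,y: [(-8, -4), (-15, -7), (-20, -8), (-24, -9), (-26, -10)]
call 2 mm x,y: [(-3, -1), (-6, -1), (-9, -1), (-12, -2), (-16, -2)]
call 3 mm x,y: [(-4, 0), (-8, 0), (-13, 1), (-18, 2), (-23, 3)]
```

```bash
sed -i "s/if a\[1\]>=40 or cam!='scene'/if a[1]>=80/" log.py; python3 -c "
from model import *; d=load(); d['obs']=[o for o in d['obs'] if abs(o[1]-11.832)>.001]; save(d)"
python3 -m handwheel '[{"rotation":[0,0,0],"travel":[-0.008,-0.004,0],"fingers":0.02},{"rotation":[0,0,0],"travel":[-0.015,-0.007,0],"fingers":0.02},{"rotation":[0,0,0],"travel":[-0.020,-0.008,0],"fingers":0.02},{"rotation":[0,0,0],"travel":[-0.024,-0.009,0],"fingers":0.02},{"rotation":[0,0,0],"travel":[-0.026,-0.010,0],"fingers":0.02}]' >/dev/null; python3 log.py
python3 -m handwheel '[{"rotation":[0,0,0],"travel":[-0.003,-0.001,0],"fingers":0.02},{"rotation":[0,0,0],"travel":[-0.006,-0.001,0],"fingers":0.02},{"rotation":[0,0,0],"travel":[-0.009,-0.001,0],"fingers":0.02},{"rotation":[0,0,0],"travel":[-0.012,-0.002,0],"fingers":0.02},{"rotation":[0,0,0],"travel":[-0.016,-0.002,0],"fingers":0.02}]' >/dev/null; python3 log.py
python3 -m handwheel '[{"rotation":[0,0,0],"travel":[-0.004,0,0],"fingers":0.02},{"rotation":[0,0,0],"travel":[-0.008,0,0],"fingers":0.02},{"rotation":[0,0,0],"travel":[-0.013,0.001,0],"fingers":0.02},{"rotation":[0,0,0],"travel":[-0.018,0.002,0],"fingers":0.02},{"rotation":[0,0,0],"travel":[-0.023,0.003,0],"fingers":0.02}]' >/dev/null; python3 log.py top
python3 plan.py 3 stop 18.9 16.397 72
```

```text
t 14.73 b cmd 13.923 meas 13.929 r 84.7 F [ 0.1 -1.6  5.9] grip 8.0
t 15.15 b cmd 14.112 meas 14.111 r 84.7 F [-0.6 -1.1  6.8] grip 8.0
t 15.57 b cmd 14.386 meas 14.388 r 84.7 F [ 0.8 -0.5  6.7] grip 8.0
top th 14.946 pred 14.940 n 125 r 121
par [1.12 1.   0.93 1.02 0.96] res [ 0.     0.008 -0.02   0.008  0.001 -0.004]
now t 15.62 th 14.998 om 1.108 phi -0.611
om hist [(np.float64(12.4), np.float64(1.49)), (np.float64(12.9), np.float64(1.49)), (np.float64(13.4), np.float64(1.5)), (np.float64(13.8), np.float64(1.49)), (np.float64(14.3), np.float64(1.47)), (np.float64(14.8), np.float64(1.4)), (np.float64(15.3), np.float64(1.23))] phi max 1.75
plan om [ 1.11  0.92  0.72  0.53  0.36  0.21  0.09  0.02  0.    0.   -0.   -0.
 -0.   -0.   -0.  ] phi [-0.61 -0.69 -0.73 -0.73 -0.65 -0.49 -0.29 -0.1  -0.01 -0.   -0.   -0.
 -0.   -0.   -0.  ] th end 16.399 rate [ 0.74  0.81  0.65  0.62  0.65  0.65  0.57  0.35  0.07 -0.01  0.   -0.
 -0.   -0.   -0.  ]
call 1 mm x,y: [(-5, 1), (-10, 3), (-16, 5), (-21, 8), (-26, 11)]
call 2 mm x,y: [(-5, 4), (-9, 7), (-13, 11), (-16, 14), (-19, 18)]
call 3 mm x,y: [(-3, 3), (-6, 7), (-8, 11), (-10, 15), (-12, 19)]
```

```bash
python3 -m handwheel '[{"rotation":[0,0,0],"travel":[-0.005,0.001,0],"fingers":0.02},{"rotation":[0,0,0],"travel":[-0.010,0.003,0],"fingers":0.02},{"rotation":[0,0,0],"travel":[-0.016,0.005,0],"fingers":0.02},{"rotation":[0,0,0],"travel":[-0.021,0.008,0],"fingers":0.02},{"rotation":[0,0,0],"travel":[-0.026,0.011,0],"fingers":0.02}]' >/dev/null; python3 log.py
python3 -m handwheel '[{"rotation":[0,0,0],"travel":[-0.005,0.004,0],"fingers":0.02},{"rotation":[0,0,0],"travel":[-0.009,0.007,0],"fingers":0.02},{"rotation":[0,0,0],"travel":[-0.013,0.011,0],"fingers":0.02},{"rotation":[0,0,0],"travel":[-0.016,0.014,0],"fingers":0.02},{"rotation":[0,0,0],"travel":[-0.019,0.018,0],"fingers":0.02}]' >/dev/null; python3 log.py top
python3 -m handwheel '[{"rotation":[0,0,0],"travel":[-0.003,0.003,0],"fingers":0.02},{"rotation":[0,0,0],"travel":[-0.006,0.007,0],"fingers":0.02},{"rotation":[0,0,0],"travel":[-0.008,0.011,0],"fingers":0.02},{"rotation":[0,0,0],"travel":[-0.010,0.015,0],"fingers":0.02},{"rotation":[0,0,0],"travel":[-0.012,0.019,0],"fingers":0.02}]' >/dev/null; python3 log.py top
python3 plan.py 3 stop 18.9 16.397 72
```

```text
t 16.03 b cmd 14.720 meas 14.722 r 84.8 F [ 0.4 -0.3  6.5] grip 8.0
t 16.45 b cmd 15.030 meas 15.030 r 84.8 F [-0.2  0.6  6.9] grip 8.0
top th 15.751 pred 15.758 n 113 r 121
t 16.92 b cmd 15.295 meas 15.296 r 85.0 F [ 0.3 -0.1  6.1] grip 8.0
top th 16.026 pred 16.036 n 119 r 120
par [1.11 1.   0.97 1.07 0.89] res [-0.02   0.008  0.    -0.007 -0.001  0.005]
now t 16.97 th 16.054 om 0.473 phi -0.759
om hist [(np.float64(13.8), np.float64(1.49)), (np.float64(14.3), np.float64(1.47)), (np.float64(14.7), np.float64(1.42)), (np.float64(15.2), np.float64(1.26)), (np.float64(15.7), np.float64(1.07)), (np.float64(16.2), np.float64(0.83)), (np.float64(16.7), np.float64(0.61))] phi max 1.75
plan om [ 0.47  0.31  0.19  0.1   0.02  0.    0.   -0.   -0.   -0.   -0.   -0.
 -0.   -0.   -0.  ] phi [-0.76 -0.52 -0.3  -0.2  -0.09 -0.01 -0.   -0.   -0.   -0.   -0.   -0.
 -0.   -0.   -0.  ] th end 16.400 rate [ 0.7   1.01  0.47  0.32  0.3   0.08 -0.01  0.   -0.   -0.   -0.   -0.
 -0.   -0.   -0.  ]
call 1 mm x,y: [(-2, 5), (-4, 10), (-5, 17), (-7, 25), (-7, 33)]
call 2 mm x,y: [(0, 7), (1, 13), (2, 19), (3, 23), (4, 27)]
call 3 mm x,y: [(1, 3), (2, 6), (3, 8), (4, 10), (5, 12)]
```

```bash
python3 -m handwheel '[{"rotation":[0,0,0],"travel":[-0.002,0.005,0],"fingers":0.02},{"rotation":[0,0,0],"travel":[-0.004,0.010,0],"fingers":0.02},{"rotation":[0,0,0],"travel":[-0.005,0.017,0],"fingers":0.02},{"rotation":[0,0,0],"travel":[-0.007,0.025,0],"fingers":0.02},{"rotation":[0,0,0],"travel":[-0.007,0.033,0],"fingers":0.02}]' >/dev/null; python3 log.py top
python3 -m handwheel '[{"rotation":[0,0,0],"travel":[0,0.007,0],"fingers":0.02},{"rotation":[0,0,0],"travel":[0.001,0.013,0],"fingers":0.02},{"rotation":[0,0,0],"travel":[0.002,0.019,0],"fingers":0.02},{"rotation":[0,0,0],"travel":[0.003,0.023,0],"fingers":0.02},{"rotation":[0,0,0],"travel":[0.004,0.027,0],"fingers":0.02}]' >/dev/null; python3 log.py top
python3 plan.py 3 stop 18.9 16.397 60
```

```text
t 17.38 b cmd 15.695 meas 15.697 r 85.1 F [-0.8 -0.7  8. ] grip 8.0
top th 16.205 pred 16.213 n 115 r 120
t 17.85 b cmd 16.018 meas 16.021 r 85.2 F [-0.1 -0.   7.6] grip 8.0
top th 16.313 pred 16.317 n 108 r 118
par [1.1  1.   0.99 1.08 0.87] res [ 0.001 -0.008 -0.003  0.001  0.002  0.002]
now t 17.90 th 16.323 om 0.155 phi -0.305
om hist [(np.float64(14.7), np.float64(1.41)), (np.float64(15.2), np.float64(1.26)), (np.float64(15.7), np.float64(1.06)), (np.float64(16.2), np.float64(0.83)), (np.float64(16.7), np.float64(0.61)), (np.float64(17.1), np.float64(0.4)), (np.float64(17.6), np.float64(0.23))] phi max 1.75
plan om [ 0.16  0.08  0.03  0.    0.    0.   -0.   -0.   -0.   -0.   -0.   -0.
 -0.  ] phi [-0.31 -0.06  0.02 -0.   -0.    0.   -0.   -0.   -0.   -0.   -0.   -0.
 -0.  ] th end 16.396 rate [ 0.61  0.54 -0.01 -0.    0.   -0.   -0.   -0.   -0.   -0.   -0.   -0.  ]
call 1 mm x,y: [(-4, -8), (-2, -4), (0, 1), (3, 6), (6, 10)]
call 2 mm x,y: [(2, 3), (4, 5), (4, 6), (5, 7), (5, 7)]
call 3 mm x,y: [(0, 0), (0, 0), (-1, -1), (-1, -1), (-1, -1)]
```

```bash
python3 -m handwheel '[{"rotation":[0,0,0],"travel":[0.001,0.004,0],"fingers":0.02},{"rotation":[0,0,0],"travel":[0.003,0.008,0],"fingers":0.02},{"rotation":[0,0,0],"travel":[0.005,0.013,0],"fingers":0.02},{"rotation":[0,0,0],"travel":[0.008,0.018,0],"fingers":0.02},{"rotation":[0,0,0],"travel":[0.011,0.022,0],"fingers":0.02}]' >/dev/null; python3 log.py top
python3 -m handwheel '[{"rotation":[0,0,0],"travel":[0.002,0.003,0],"fingers":0.02},{"rotation":[0,0,0],"travel":[0.004,0.005,0],"fingers":0.02},{"rotation":[0,0,0],"travel":[0.004,0.006,0],"fingers":0.02},{"rotation":[0,0,0],"travel":[0.005,0.007,0],"fingers":0.02},{"rotation":[0,0,0],"travel":[0.005,0.007,0],"fingers":0.02}]' >/dev/null; python3 log.py top
python3 -m handwheel '[{"rotation":[0,0,0],"travel":[0,0,0],"fingers":0.02},{"rotation":[0,0,0],"travel":[0,0,0],"fingers":0.02},{"rotation":[0,0,0],"travel":[-0.001,-0.001,0],"fingers":0.02},{"rotation":[0,0,0],"travel":[-0.001,-0.001,0],"fingers":0.02},{"rotation":[0,0,0],"travel":[-0.001,-0.001,0],"fingers":0.02}]' >/dev/null; python3 log.py top scene
python3 plan.py 1 stop 20.5 16.397 48
python3 -c "
from h import *; snap('top','t5.png'); snap('wrist','w5.png')"
```

```text
t 18.32 b cmd 16.309 meas 16.312 r 85.3 F [-2.  -0.9  8.2] grip 8.0
top th 16.372 pred 16.369 n 105 r 117
t 18.78 b cmd 16.410 meas 16.414 r 85.3 F [-0.5 -0.3  7.4] grip 8.0
top th 16.398 pred 16.392 n 101 r 117
t 19.25 b cmd 16.394 meas 16.393 r 85.3 F [-0.9 -0.8  7.1] grip 8.0
top th 16.402 pred 16.398 n 103 r 118
scene th 16.411 pred 16.399 n 93 r 118
par [1.11 1.   0.99 1.07 0.89] res [ 0.006  0.007  0.003 -0.001 -0.001 -0.01 ]
now t 19.35 th 16.401 om 0.001 phi -0.007
om hist [(np.float64(16.3), np.float64(0.79)), (np.float64(16.8), np.float64(0.57)), (np.float64(17.2), np.float64(0.36)), (np.float64(17.7), np.float64(0.21)), (np.float64(18.2), np.float64(0.1)), (np.float64(18.6), np.float64(0.04)), (np.float64(19.1), np.float64(0.0))] phi max 1.75
plan om [ 0. -0. -0. -0. -0. -0. -0. -0. -0. -0.] phi [-0.01 -0.04 -0.04 -0.    0.   -0.   -0.   -0.   -0.   -0.  ] th end 16.398 rate [-0.02 -0.07  0.07  0.03 -0.01  0.    0.    0.    0.    0.  ]
call 1 mm x,y: [(0, 0), (0, 0), (-1, -1), (-1, -1), (-1, -2)]
```

View pics/t5.png

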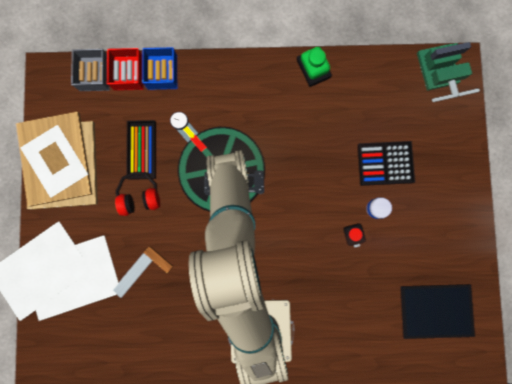

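The red mark (200,144) sits end-on to the yellow pointer (188,131), with the wheel at rest and the spring slack. I'll let go and lift.

```bash
python3 -m handwheel '[{"rotation":[0,0,0],"travel":[0,0,0],"fingers":0.036},{"rotation":[0,0,0],"travel":[0,0,0],"fingers":0.045},{"rotation":[0,0,0],"travel":[0,0,0],"fingers":0.07},{"rotation":[0,0,0],"travel":[0,0,0],"fingers":0.09},{"rotation":[0,0,0],"travel":[0,0,0],"fingers":0.09}]'
python3 -m handwheel '[{"rotation":[0,0,0],"travel":[0,0,0],"fingers":0.09},{"rotation":[0,0,0],"travel":[0,0,0],"fingers":0.09},{"rotation":[0,0,0],"travel":[0,0,-0.01],"fingers":0.09},{"rotation":[0,0,0],"travel":[0,0,-0.03],"fingers":0.09},{"rotation":[0,0,0],"travel":[0,0,-0.055],"fingers":0.09}]'
python3 -m handwheel '[{"rotation":[0,0,0],"travel":[0,0,-0.02],"fingers":0.09},{"rotation":[0,0,0],"travel":[0,0,-0.04],"fingers":0.09},{"rotation":[0,0,0],"travel":[0,0,-0.05],"fingers":0.09},{"rotation":[0,0,0],"travel":[0,0,-0.05],"fingers":0.09},{"rotation":[0,0,0],"travel":[0,0,-0.05],"fingers":0.09}]'
python3 -c "
from log import *
for i in range(2):
    for c in ('top','scene'): print(status.read_state()['t'],c,angs(c), PTR+np.pi)
snap('wrist','w6.png')"
```

```text
t: 19.87
ee_pos: [491.6, 66.5, 143.2]
orientation: [0.0, 1.0, -0.0, -0.0]
contact_force: [0.0, -0.5, 0.2]
finger_gap: 59.0
gripper_force: 0.0
t: 20.28
ee_pos: [490.7, 66.3, 197.9]
orientation: [0.0, 1.0, -0.0, -0.002]
contact_force: [-0.3, -0.4, -0.1]
finger_gap: 89.1
gripper_force: 0.0
t: 20.7
ee_pos: [492.0, 66.5, 248.6]
orientation: [-0.0, 1.0, -0.0, 0.0]
contact_force: [-0.2, 0.1, -0.2]
finger_gap: 89.8
gripper_force: 0.0
20.7 top (np.float64(3.8338362838912294), 90, np.float64(120.6482235578657)) 3.830592653589793
20.75 scene (np.float64(3.8443748762393013), 94, np.float64(118.19459314816007)) 3.830592653589793
20.8 top (np.float64(3.832473848622629), 91, np.float64(120.89896003347825)) 3.830592653589793
20.85 scene (np.float64(3.841058701439139), 95, np.float64(116.92470843581563)) 3.830592653589793
```

View pics/w6.png

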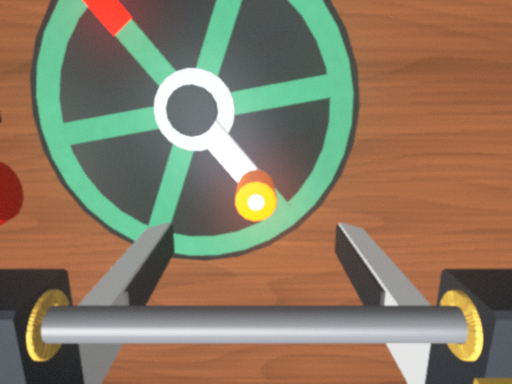

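The gripper is clear above the knob (256,200), and the wheel stands with the red mark (108,14) opposite the crank, in the pointer's direction. I'll hand it in.

```bash
python3 -m handwheel '[{"rotation":[0,0,0],"travel":[0,0,0],"fingers":0.09},{"rotation":[0,0,0],"travel":[0,0,0],"fingers":0.09},{"rotation":[0,0,0],"travel":[0,0,0],"fingers":0.09},{"rotation":[0,0,0],"travel":[0,0,0],"fingers":0.09},{"rotation":[0,0,0],"travel":[0,0,0],"fingers":0.09}]' >/dev/null; python3 -c "
from h import *
print(finish_job())"
```

```text
the job is handed in; nothing more can be done
None
```

Job handed in at about 21 s, verdict not shown: by my camera and model estimates the wheel held close to 1.5 rad/s for about 7 s (spring wound to at most 1.75 rad), then came to rest with the red mark within about 0.02 rad (2 mm) of the pointer and the crank let go.

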